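# Drive the brass bush out of the push-out stand

## Task

Take the blue-headed drift from its rest and push it through the bore of the black stand so that the brass bush comes out of the far side and drops into the stand's tray. Then put the blue drift back on the rest in the lane it came from, and leave the slim red-headed drift alone.

Things in the scene. Friction and masses are not known exactly. Their poses are not given: they have to be found in the camera images.
- blue_drift: The tool: level steel rod, 14 mm diameter, 160 g, blue head (22 mm diameter) at the rear. Origin on its axis at the balance point, 38 mm above the table; flat tip 95 mm along +y, head from 57 to 85 mm along -y. Lies in one of two parallel lanes, 90 mm apart, of a fixed rest, in V notches 30 to 42 mm either side of the origin, 46 mm high. Grip between them from above. May roll about y.
- red_drift: The wrong tool, to be left alone: same length, head size, origin and axes as the blue drift, but the rod is only 7 mm thick (it would slip through the bush) and the head is red. Lies in the other lane of the rest, its axis 33 mm above the table. The rest's base plate is 165 x 100 mm, 6 mm thick; its notches are 38 mm wide: a rod set down up to 12 mm to the side slides to the bottom.
- stand: Fixed black stand; origin on the table under mid-bore. Block: x -37 to 37, y -18 to 18 mm, 92 mm high. Level bore along y, 32 mm diameter, axis at x = 0, 64 mm above the table; the drift enters the -y face and moves to +y. Base plate 8 mm thick, from y = -27 mm. Open tray beyond the +y face: inside 100 mm wide, y = 18 to 126 mm, floor at 8 mm, walls to 34 mm.
- bush: Loose brass tube, 29 mm outside diameter, 10 mm hole, 34 mm long, about 120 g; origin at its centre, y is its axis. Starts in the stand's bore, an easy sliding fit, 8 mm of it standing out of the -y face. A few newtons along +y move it; it drops out once its rear end has passed the far face, so the drift's tip must go 10 mm or more beyond that face.

How it is judged:
By the outcome, as a careful person would: the job done as asked, in the order asked, and still so for the second after the job is handed in, with the robot touching nothing.
It also fails if it takes over 48 s, if anything falls off the work surface, if the arm or the gripper's body presses on something with over 40 N, if the wrist force passes 120 N, or if a joint passes its speed limit or range.

## Robot

A 6-joint arm with a two-finger parallel gripper is mounted at the origin on the work surface. World frame = base frame: x ahead of the robot, y to its left, z up, the work surface at z = 0. Lengths are in m, angles in degrees, forces in N, time in s.
With the tool pointing down it reaches from about 0.25 to 0.725 m from the base axis. Payload 9.7 kg.
Tool frame: the origin (TCP) lies between the finger pads; the fingertips stand 25 mm ahead of it and the grasp point (between the pads) lies 6 mm ahead of it; z points along the fingers, y is the line along which they close (so a half turn about z gives the same grasp; the last joint's range is limited). The gripper opens to 85 mm and grips with 20 to 120 N. Pads are 22 mm wide; open, the fingers measure 114 mm over their backs; the gripper's body (76 mm by 85 mm) begins 54 mm behind the grasp point. The pads swing forward as they close: fully open they stand 13 mm farther back than shut.
Start: joints at [-74.141, 4.979, 10.078, 95.1, 0, 90], TCP at [0.15, -0.529, 0.256] pointing down, gripper open.
Joint ranges: [-179.16, 179.16], [-48.56, 103.87], [-65.8, 70.77], [-126.05, 130.52], [-82.76, 87.17], [-180, 180]. Speed limits (degrees/s): [127.2, 127.2, 147.25, 180, 180, 180].

## Interface

Orientations are given as [roll, pitch, yaw] about the fixed x, y, z axes, in that order (R = Rz(yaw) Ry(pitch) Rx(roll)).
In Python, from workcell import bot, imaging, readout gives the robot as it stands (bot), with the cameras (imaging) and the readings (readout).
- The arm moves only by the shell command python3 drive.py FILE [FORCE], which reads ROWS from the file FILE. ROWS is 1 to 5 rows, parted by semicolons, with the numbers parted by commas; each row has 5 numbers: dx, dy, dz in m, then a turn about the tool's z in degrees, then the finger opening in m; each row is the pose to reach, as a shift and turn from the pose commanded when the command began, along the tool's axes at that moment; what a row does not reach only later rows make up. A row lasts 1/12 s, in which the tool goes at most 0.0417 m and 7.16 degrees, less where a joint would pass 70% of its speed; a pose out of reach is approached as far as the arm can. The fingers move at their own pace and stop on an object; FORCE is the grip in N (left out, the last holds). Time passes only in rows, so rows that do not move let the fingers close. It prints the time, the measured TCP pose, the force, the opening and the grip force at its end. Input that does not fit is refused with a message, and nothing moves.
- readout.get_obs(): the state, without advancing time (a new reading comes with each control period).
- imaging.camera(name): name is "side" or "top" or "wrist"; returns the picture (480x640x3 uint8, blue, green, red); there is no depth.
- imaging.camera_info(name): a dict with "mtx" (3x3 intrinsics, pixels), "extrinsics" (4x4, takes a point from camera to world coordinates). Camera axes: x right, y down, z forward; pixel columns grow to the right and rows downward; lengths in m; the calibration is good to about 2 mm. A picture is of the moment at which its call begins: read the wrist's pose just before it. camera_info takes no time and is no camera call; for the wrist camera it gives the pose at the moment of the call.
- bot.job_done(): hands the job in; it is judged then, once.
The state is a dict: "time": time; "q": joint angles; "qd": joint speeds; "joint_efforts": joint torques, N m; "ee_pos": TCP position; "tcp_rot": TCP orientation; "wrist_force": force on the tool from outside, world axes, zero at the start; "torque": the same for the moment, N m; "opening": finger opening in m; "grasp_force": force on a finger pad.
Only numpy, scipy, OpenCV 4.12 (cv2) and the standard library are available. Lean on these libraries where they do the work, as an engineer would, in place of code of your own. Each camera call takes 0.05 s, during which the arm holds its last target. There are 200 camera calls.

## Working session

There is one attempt and no reset: what is moved stays moved. The work goes in short steps, Python scripts to look and compute and a shell command to move; the robot and the scene stay as the last step left them, time stands still between calls to the robot, and variables do not carry over. Pictures are saved under pics/ and viewed, at most 10 in all, crops included, and the job is handed in when it is done.

```bash
ls; mkdir -p pics; python3 - <<'E'
from workcell import bot, imaging, readout
import cv2,numpy as np
o=readout.get_obs();print(o['time'],o['ee_pos'],o['tcp_rot'],o['opening'])
for n in('top','side'):
    i=imaging.camera_info(n);print(n,np.round(i['mtx'],1).tolist(),np.round(i['extrinsics'],4).tolist())
    cv2.imwrite(f'pics/{n}0.png',imaging.camera(n))
E
```

```text
drive.py
pics
workcell.py
0.0 [ 0.15022538 -0.52887689  0.25558073] [-1.79923741e+02 -2.21492683e-07  1.58567852e+01] 0.08525419955636054
top [[603.5, 0.0, 318.8], [0.0, 603.5, 240.4], [0.0, 0.0, 1.0]] [[0.0314, -0.9745, 0.2224, 0.3701], [-0.9995, -0.0315, 0.0031, -0.024], [0.004, -0.2224, -0.975, 0.8947], [0.0, 0.0, 0.0, 1.0]]
side [[475.1, 0.0, 320.6], [0.0, 475.1, 235.5], [0.0, 0.0, 1.0]] [[0.9337, -0.1951, 0.3003, 0.3514], [-0.3581, -0.5022, 0.7871, -0.5414], [-0.0028, -0.8425, -0.5387, 0.4296], [0.0, 0.0, 0.0, 1.0]]
```

View pics/top0.png

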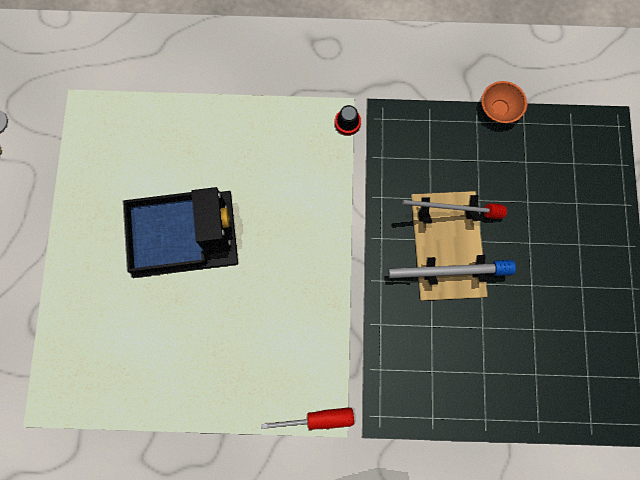

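View pics/side0.png

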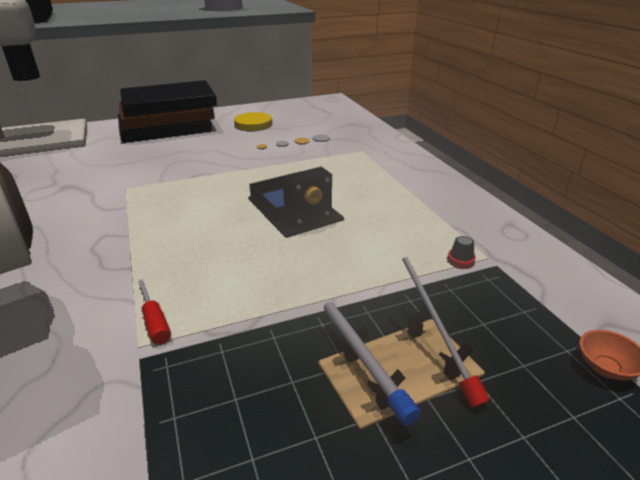

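The top view shows the stand at about (180,232), with the bush at (226,217). The blue drift runs from its tip at (390,273) to its head at (515,268), and the red drift is in the upper lane. The side view shows the bush at (314,195) and the blue drift from (329,308) to (405,408). I'll enlarge these areas to read them more closely.

```bash
python3 - <<'E'
import cv2,numpy as np
def crop(f,x,y,w,h,s):
    c=cv2.resize(cv2.imread(f)[y:y+h,x:x+w],None,fx=s,fy=s,interpolation=cv2.INTER_CUBIC)
    for i in range(0,w,10):
        cv2.line(c,(i*s,0),(i*s,6 if i%50 else 14),(0,0,255),1)
        if i%20==0: cv2.putText(c,str(x+i),(i*s+2,18),0,.35,(255,0,255),1)
    for i in range(0,h,10):
        cv2.line(c,(0,i*s),(6,i*s),(0,0,255),1)
        if i%20==0: cv2.putText(c,str(y+i),(8,i*s+4),0,.35,(255,0,255),1)
    return c
a=crop('pics/top0.png',115,180,133,100,6)
b=crop('pics/top0.png',380,230,150,75,5)
c=crop('pics/side0.png',240,160,110,80,5);d=crop('pics/side0.png',310,290,120,140,4)
cv2.imwrite('pics/c1.png',a);cv2.imwrite('pics/c2.png',b)
cv2.imwrite('pics/c3.png',c);cv2.imwrite('pics/c4.png',d)
E
```

```text
(no output)
```

View pics/c1.png

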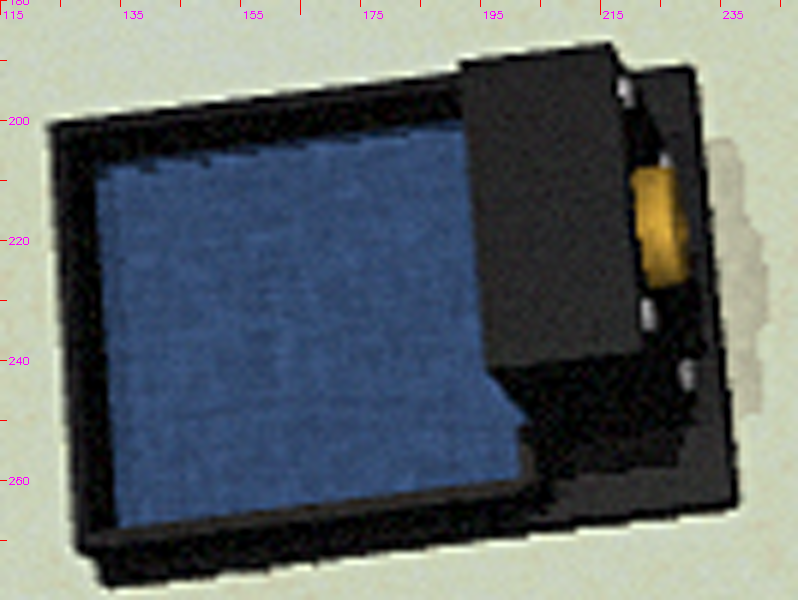

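View pics/c2.png

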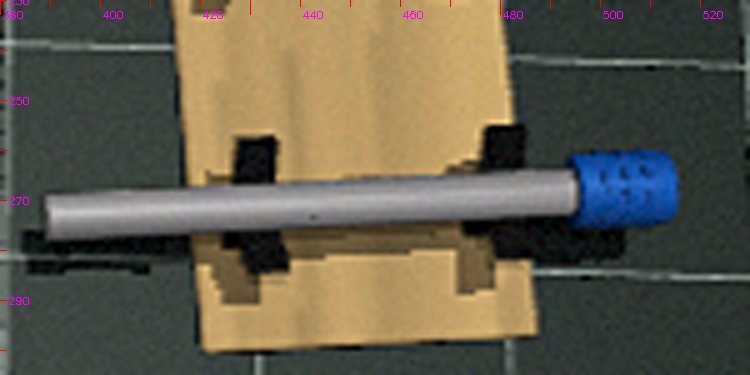

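View pics/c3.png

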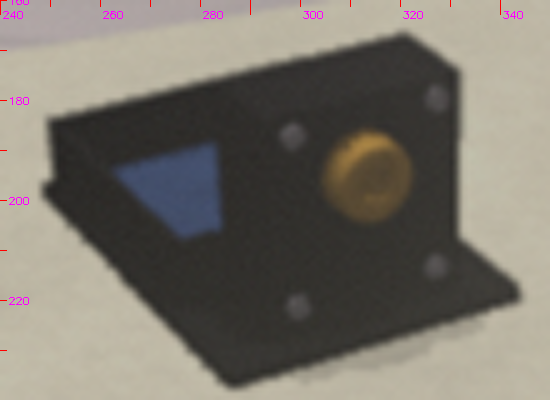

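View pics/c4.png

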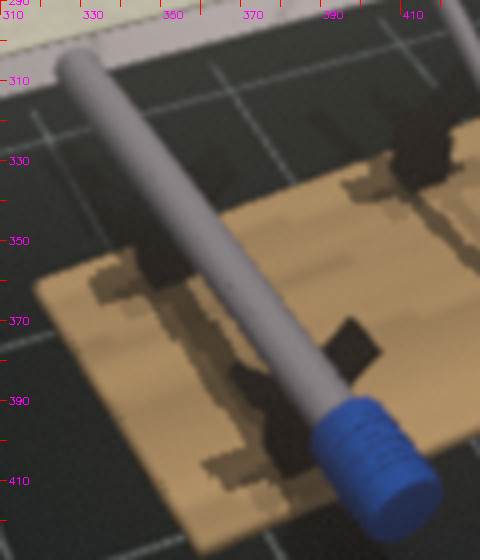

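Read from the crops. The stand's block top corners are (217,187.2), (221.7,238.3), (191.7,190.3) and (196.2,240.8) in the top view, and (331.6,174), (321,166.6) in the side view. The bush's rear face is at about (314.6,196) in the side view. In the top view the drift's tip is at (389.2,273.4), its rod/head joint at (495,268.4) and its rear at (515.2,267.4). In the side view the rear face is at (410,415.8).

```bash
cat > g.py <<'E'
from workcell import bot, imaging, readout
import numpy as np, cv2
from scipy.optimize import least_squares
C={n:(imaging.camera_info(n)['mtx'],np.linalg.inv(imaging.camera_info(n)['extrinsics'])) for n in('top','side')}
def proj(n,P):
    K,E=C[n]; p=K@(E[:3,:3]@np.asarray(P,float)+E[:3,3]); return p[:2]/p[2]
def tri(a,b):
    P=[C[n][0]@C[n][1][:3] for n in('top','side')]
    X=cv2.triangulatePoints(P[0],P[1],np.array(a,float),np.array(b,float))[:,0]; return X[:3]/X[3]
def place(v,p):
    c,s=np.cos(v[2]),np.sin(v[2]); return [v[0]+c*p[0]-s*p[1],v[1]+s*p[0]+c*p[1],v[3]+p[2]]
def fit(obs,x0):
    f=lambda v:np.concatenate([proj(n,place(v,np.array(p)/1e3))-uv for n,p,uv in obs])
    r=least_squares(f,x0); return r.x,f(r.x).reshape(-1,2)
E
python3 - <<'E'
from g import *
np.set_printoptions(precision=4,suppress=True)
for a,b in [((219.2,195),(327.2,179.6)),((223,232.2),(298.4,187.2)),((229.5,242.5),(299.6,221.2)),((217,187.2),(331.6,174)),((191.7,190.3),(321,166.6)),((230.5,191.2),(344,219)),((237.8,264.5),(286.4,237.4)),((389.2,273.4),(328.8,305.5)),((495,268.4),(394,394)),((515.2,267.4),(410,415.8))]: print(tri(a,b))
S=[('top',(37,-18,92),(217,187.2)),('top',(-37,-18,92),(221.7,238.3)),('top',(37,18,92),(191.7,190.3)),('top',(-37,18,92),(196.2,240.8)),('side',(37,-18,92),(331.6,174)),('side',(37,18,92),(321,166.6)),('side',(37,-18,8),(331.6,207.4))]
v,r=fit(S,[.4,.2,0,0]);print('stand',v,np.degrees(v[2]),r.tolist())
for n in C: print(n,'bush rear',proj(n,place(v,(0,-.026,.064))))
D=[('top',(0,95,0),(389.2,273.4)),('top',(0,-57,0),(495,268.4)),('top',(0,-85,0),(515.2,267.4)),('side',(0,95,0),(328.8,306)),('side',(0,-57,0),(394,394)),('side',(0,-85,0),(410,415.8))]
v,r=fit(D,[.3,-.2,0,.038]);print('drift',v,np.degrees(v[2]),r.tolist())
E
```

```text
[0.6158 0.1201 0.084 ]
[0.5625 0.1112 0.0839]
[0.5624 0.1111 0.0203]
[0.6247 0.1226 0.0916]
[0.6192 0.1575 0.091 ]
[0.647  0.1175 0.003 ]
[0.5336 0.0993 0.0015]
[ 0.5205 -0.1241  0.0384]
[ 0.5311 -0.2751  0.0426]
[ 0.5331 -0.3037  0.0438]
stand [0.5846 0.1332 0.1661 0.0055] 9.516928593146563 [[-0.013042493264805444, -0.877283534174353], [0.5971328284890376, -0.29608607248357544], [-0.7074042547752981, -0.6630616916383474], [-0.4071393427191765, 0.6610237847486928], [-0.007250619306546469, -3.0018177419739516], [-0.4958110715136286, -3.3051755437892893], [-0.4763667875284341, 7.7363587581290005]]
top bush rear [228.344  216.4968]
side bush rear [314.7031 193.402 ]
drift [ 0.527  -0.2185  0.0736  0.0413] 4.218510630852842 [[0.08337526049922417, -0.28624880753505977], [-0.17743042860035985, 0.3727349423357964], [-0.9896444987883797, 0.5752805527617966], [-0.9783286570480527, -2.2433628068810663], [0.6705451034549128, 0.8407201083666109], [0.7330152790336797, 0.92643460129392]]
```

```bash
echo '0,0,0,-35,0.085;0,0,0,-35,0.085;0,0,0,-35,0.085;0,0,0,-35,0.085;0,0,0,-35,0.085' > rows.txt && python3 drive.py rows.txt
echo '0,0,0,-35,0.085;0,0,0,-35,0.085;0,0,0,-35,0.085;0,0,0,-35,0.085;0,0,0,-35,0.085' > rows.txt && python3 drive.py rows.txt
echo '0,0,0,-8.3,0.085;0,0,0,-8.3,0.085;0,0,0,-8.3,0.085' > rows.txt && python3 drive.py rows.txt
python3 - <<'E'
from g import *
np.set_printoptions(precision=4,suppress=True)
S=[('top',(37,-18,92),(217,187.2)),('top',(-37,-18,92),(221.7,238.3)),('top',(37,18,92),(191.7,190.3)),('top',(-37,18,92),(196.2,240.8)),('side',(37,-18,92),(331.6,174)),('side',(37,18,92),(321,166.6))]
v,r=fit(S,[.4,.2,0,0]);print('stand',v,np.degrees(v[2]),r.tolist())
for n in C: print(n,'bush rear',proj(n,place(v,(0,-.026,.064))))
o=readout.get_obs();print(o['q'],o['tcp_rot'])
E
```

```text
time: 0.52
ee_pos: [0.1503, -0.5289, 0.2558]
tcp_rot: [-180.0, -0.0, 51.2]
wrist_force: [0.2, 0.8, 0.1]
opening: 0.0851
grasp_force: 0.0
time: 0.93
ee_pos: [0.1503, -0.5289, 0.2558]
tcp_rot: [-180.0, -0.0, 86.2]
wrist_force: [-0.2, -0.2, -0.4]
opening: 0.0852
grasp_force: 0.0
time: 1.18
ee_pos: [0.1503, -0.529, 0.256]
tcp_rot: [-180.0, -0.0, 94.0]
wrist_force: [0.5, 0.1, 0.5]
opening: 0.0849
grasp_force: 0.0
stand [ 0.5858  0.1343  0.1583 -0.0008] 9.070128406041977 [[0.21400422476966696, -0.22480242404330397], [0.36622539009357524, 0.020102631691372608], [-0.29818081071647384, -0.22640480478145264], [-0.4499011614154824, 0.7517241956393264], [0.38304277847078083, 0.21507659353912345], [0.08279064196841546, -0.18535323305775364]]
top bush rear [228.2837 216.9765]
side bush rear [315.0707 196.459 ]
[-74.1404   4.9936  10.0605  95.0999   0.0016  11.8129] [-179.9948   -0.0326   94.0468]
```

```bash
echo '0.094,0.133,0,0,0.085;0.094,0.133,0,0,0.085;0.094,0.133,0,0,0.085;0.094,0.133,0,0,0.085;0.094,0.133,0,0,0.085' > rows.txt && python3 drive.py rows.txt
echo '0.094,0.133,0,0,0.085;0.094,0.133,0,0,0.085;0.094,0.133,0,0,0.085;0.094,0.133,0,0,0.085;0.094,0.133,0,0,0.085' > rows.txt && python3 drive.py rows.txt
echo '0.094,0.133,0,0,0.085;0.094,0.133,0,0,0.085;0.094,0.133,0,0,0.085;0.094,0.133,0,0,0.085;0.094,0.133,0,0,0.085' > rows.txt && python3 drive.py rows.txt
python3 - <<'E'
from g import *
o=readout.get_obs();print(o['q'],o['ee_pos'],o['tcp_rot'])
i=imaging.camera_info('wrist');np.savez('w1.npz',**i);im=imaging.camera('wrist');cv2.imwrite('pics/w1.png',im)
print(np.round(i['mtx'],1).tolist(),np.round(i['extrinsics'],4).tolist())
E
```

```text
time: 1.6
ee_pos: [0.2799, -0.4222, 0.2565]
tcp_rot: [179.9, -0.0, 94.2]
wrist_force: [-0.5, -0.4, -0.4]
opening: 0.0853
grasp_force: 0.0
time: 2.02
ee_pos: [0.4056, -0.3188, 0.2559]
tcp_rot: [179.9, -0.1, 94.2]
wrist_force: [-0.3, -1.3, 0.1]
opening: 0.085
grasp_force: 0.0
time: 2.43
ee_pos: [0.5314, -0.2154, 0.255]
tcp_rot: [180.0, -0.1, 94.2]
wrist_force: [0.3, -0.3, -0.6]
opening: 0.0848
grasp_force: 0.0
[-2.20981937e+01  8.25461590e+00  1.35231902e+01  9.53031688e+01
  7.39179817e-02  6.37118109e+01] [ 0.5313711  -0.21538589  0.25503398] [ 1.79998279e+02 -8.15946516e-02  9.41899743e+01]
[[378.0, 0.0, 319.8], [0.0, 378.0, 240.7], [0.0, 0.0, 1.0]] [[0.9973, 0.0704, 0.0196, 0.5251], [0.0731, -0.9575, -0.2792, -0.1435], [-0.0009, 0.2798, -0.96, 0.3715], [0.0, 0.0, 0.0, 1.0]]
```

View pics/w1.png

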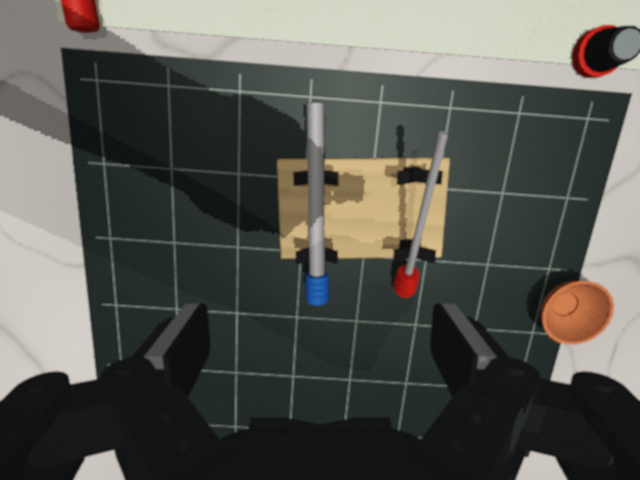

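The wrist view shows the blue drift nearly upright in the picture: tip (316,104), rod/head joint (317,276), rear (317,303). I'll fit its pose over all three views.

```bash
python3 - <<'E'
from g import *
np.set_printoptions(precision=4,suppress=True)
w=np.load('w1.npz');C['wrist']=(w['mtx'],np.linalg.inv(w['extrinsics']))
T=[('top',(0,95,0),(389.2,273.4)),('top',(0,-57,0),(495,268.4)),('top',(0,-85,0),(515.2,267.4))]
Sd=[('side',(0,-57,0),(394,394)),('side',(0,-85,0),(410,415.8))]
W=[('wrist',(0,95,0),(316,104)),('wrist',(0,-57,0),(317,276)),('wrist',(0,-85,0),(317,303))]
for D in (T+W,T+Sd,T+Sd+W):
    v,r=fit(D,[.5,-.2,0,.038]);print(v,np.degrees(v[2]),np.round(r,1).tolist())
E
```

```text
[ 0.5273 -0.2179  0.0768  0.0407] 4.401545135734322 [[-0.4, -0.2], [-0.8, 0.1], [-1.6, 0.2], [-0.1, 0.5], [-0.1, 0.5], [0.1, 0.8]]
[ 0.5264 -0.2185  0.0748  0.043 ] 4.286797379964078 [[0.2, -0.0], [0.1, 0.5], [-0.6, 0.7], [0.3, -0.2], [0.4, -0.1]]
[ 0.5271 -0.2176  0.0753  0.0414] 4.313142450013682 [[-0.5, -0.3], [-0.8, 0.2], [-1.6, 0.4], [0.5, 0.1], [0.5, 0.1], [-0.2, 0.1], [-0.4, 0.5], [-0.2, 0.8]]
```

```bash
echo '-0.0021,-0.0046,0.15,0,0.06;-0.0021,-0.0046,0.15,0,0.06;-0.0021,-0.0046,0.15,0,0.06;-0.0021,-0.0046,0.15,0,0.06;-0.0021,-0.0046,0.15,0,0.06' > rows.txt && python3 drive.py rows.txt 60
echo '0,0,0.03,0,0.06;0,0,0.045,0,0.06;0,0,0.06,0,0.06;0,0,0.06,0,0.06;0,0,0.06,0,0.06' > rows.txt && python3 drive.py rows.txt
python3 - <<'E'
from g import *
i=imaging.camera_info('wrist');im=imaging.camera('wrist');cv2.imwrite('pics/w2.png',im)
E
```

```text
time: 2.9
ee_pos: [0.5196, -0.2212, 0.1002]
tcp_rot: [-179.5, -0.2, 93.9]
wrist_force: [-1.6, 1.4, 0.5]
opening: 0.0601
grasp_force: 0.0
time: 3.32
ee_pos: [0.5234, -0.222, 0.0478]
tcp_rot: [180.0, 0.0, 94.1]
wrist_force: [0.4, 0.4, 0.3]
opening: 0.0599
grasp_force: 0.0
```

View pics/w2.png

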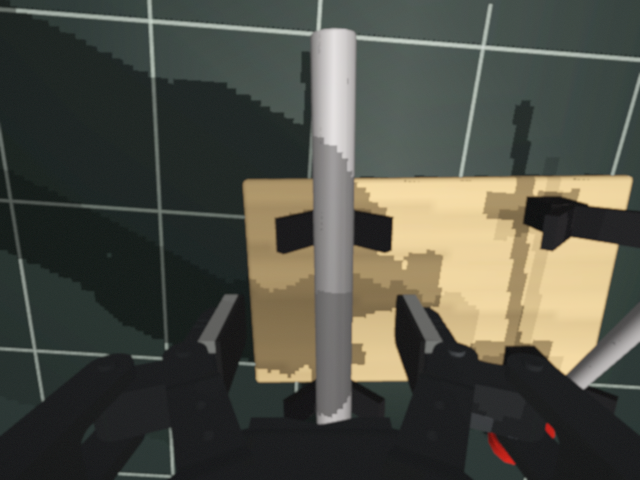

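The wrist view shows the rod near column 334 with the finger midpoint near 320. The measured TCP is about 4 mm off, because the earlier reading was taken while the arm was still settling. I'll correct that and then close.

```bash
echo '0.0027,0.0046,0.002,-0.2,0.06;0.0027,0.0046,0.002,-0.2,0.06;0.0027,0.0046,0.002,-0.2,0.06;0.0027,0.0046,0.002,-0.2,0.06' > rows.txt && python3 drive.py rows.txt
echo '0,0,0,0,0;0,0,0,0,0;0,0,0,0,0;0,0,0,0,0;0,0,0,0,0' > rows.txt && python3 drive.py rows.txt 60
echo '0,0,0,0,0;0,0,0,0,0;0,0,0,0,0;0,0,0,0,0;0,0,0,0,0' > rows.txt && python3 drive.py rows.txt 60
```

```text
time: 3.7
ee_pos: [0.5281, -0.2183, 0.0449]
tcp_rot: [180.0, 0.0, 94.4]
wrist_force: [0.6, -0.7, 1.0]
opening: 0.06
grasp_force: 0.0
time: 4.12
ee_pos: [0.5281, -0.2183, 0.0445]
tcp_rot: [180.0, 0.0, 94.4]
wrist_force: [1.2, 0.4, 1.3]
opening: 0.012
grasp_force: 58.4
time: 4.53
ee_pos: [0.5281, -0.2183, 0.0445]
tcp_rot: [180.0, 0.0, 94.4]
wrist_force: [3.3, 0.4, 1.0]
opening: 0.0122
grasp_force: 58.4
```

```bash
echo '0,0,-0.02,0,0;0,0,-0.05,0,0;0,0,-0.08,0,0;0,0,-0.08,0,0;0,0,-0.08,0,0' > rows.txt && python3 drive.py rows.txt
echo '0.02,0.009,0,-1,0;0.05,0.024,0,-2,0;0.08,0.038,0,-3,0;0.11,0.05,0,-4.6,0;0.11,0.05,0,-4.6,0' > rows.txt && python3 drive.py rows.txt
python3 - <<'E'
from g import *
a=imaging.camera('side');b=imaging.camera('top')
cv2.imwrite('pics/s3.png',np.hstack([cv2.resize(a,(400,300)),cv2.resize(b,(400,300))]));cv2.imwrite('pics/s3s.png',a);cv2.imwrite('pics/s3t.png',b)
print(readout.get_obs()['ee_pos'])
E
```

```text
time: 4.95
ee_pos: [0.5281, -0.2186, 0.1256]
tcp_rot: [179.9, 0.1, 94.3]
wrist_force: [-0.7, 0.6, -2.3]
opening: 0.012
grasp_force: 58.7
time: 5.37
ee_pos: [0.5694, -0.1004, 0.1221]
tcp_rot: [-179.8, -0.1, 99.3]
wrist_force: [0.4, -0.5, -2.1]
opening: 0.0119
grasp_force: 58.7
[ 0.56850016 -0.10364627  0.12234128]
```

View pics/s3.png

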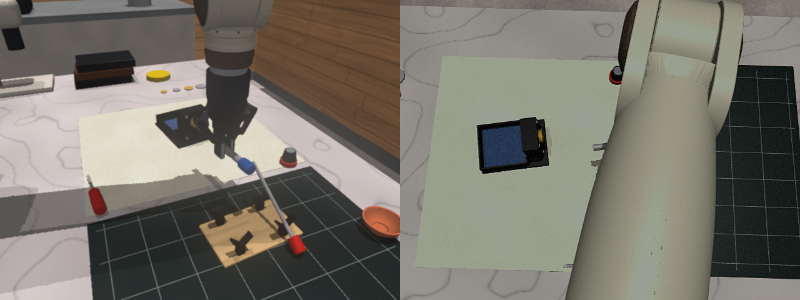

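The drift is lifted and level, and the red drift is still in its lane. Next is the pre-insertion pose.

```bash
echo '0.02,0.012,0.01,0,0;0.045,0.026,0.025,0,0;0.07,0.041,0.04,0,0;0.09,0.053,0.054,0,0;0.0926,0.0537,0.054,0,0' > rows.txt && python3 drive.py rows.txt
echo '0,0,0,0,0;0,0,0,0,0;0,0,0,0,0' > rows.txt && python3 drive.py rows.txt
python3 - <<'E'
from g import *
o=readout.get_obs();print(o['ee_pos'],o['tcp_rot'],o['opening'])
i=imaging.camera_info('wrist');np.savez('w4.npz',**i);a=imaging.camera('wrist');s=imaging.camera('side');cv2.imwrite('pics/w4o.png',a)
cv2.imwrite('pics/s4o.png',s)
cv2.imwrite('pics/w4.png',np.hstack([cv2.resize(a[0:450,170:470],(400,600)),cv2.resize(s[130:280,250:350],(400,600),interpolation=cv2.INTER_CUBIC)]))
S=[.5858,.1343,.1583,0];w=np.load('w4.npz');C['wrist']=(w['mtx'],np.linalg.inv(w['extrinsics']))
for n in('wrist','side'):
    for P in((0,-.026,.064),(0,-.046,.064),(0,-.1,.064),(.037,-.018,.092),(-.037,-.018,.092)): print(n,P,np.round(proj(n,place(S,P)),1))
E
```

```text
time: 5.88
ee_pos: [0.6067, -0.0031, 0.0658]
tcp_rot: [-179.7, -0.1, 99.0]
wrist_force: [-0.6, 0.3, -2.8]
opening: 0.0117
grasp_force: 58.8
time: 6.13
ee_pos: [0.6077, -0.0064, 0.0707]
tcp_rot: [180.0, 0.0, 98.9]
wrist_force: [0.1, -0.1, -1.2]
opening: 0.0121
grasp_force: 58.8
[ 0.60771724 -0.00637848  0.0707021 ] [1.79988491e+02 2.26172608e-02 9.88673549e+01] 0.01209846910673961
wrist (0, -0.026, 0.064) [324. -34.]
wrist (0, -0.046, 0.064) [324.   45.1]
wrist (0, -0.1, 0.064) [324.1 223.5]
wrist (0.037, -0.018, 0.092) [ 508.2 -138.3]
wrist (-0.037, -0.018, 0.092) [ 142.8 -136.6]
side (0, -0.026, 0.064) [315.1 196. ]
side (0, -0.046, 0.064) [321.2 201. ]
side (0, -0.1, 0.064) [338.9 215.6]
side (0.037, -0.018, 0.092) [332.  173.8]
side (-0.037, -0.018, 0.092) [292.2 183.9]
```

View pics/w4.png

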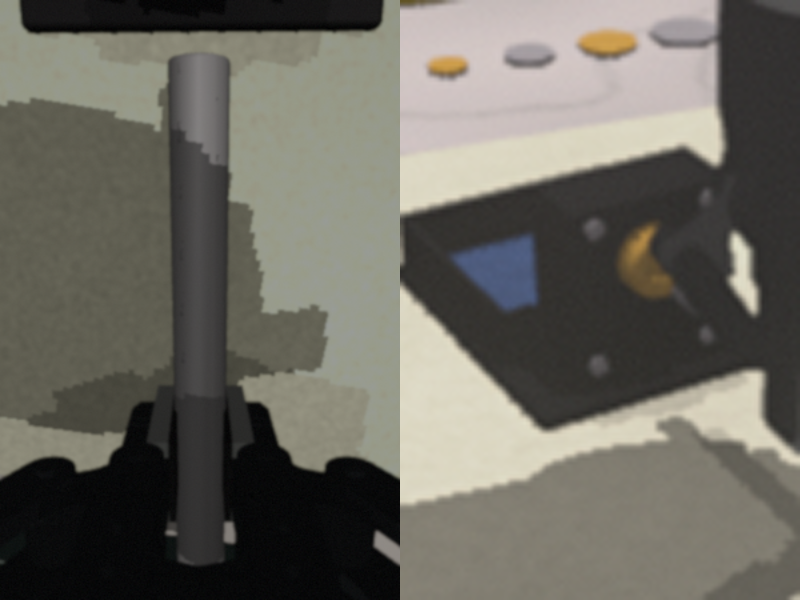

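The wrist view shows the tip at about (320,42), against (324,45) predicted for the bore axis. The rod is parallel to the bore and about 1 mm to the left. I'll shift it 1 mm and push.

```bash
echo '0.008,0.001,0,0,0;0.016,0.001,0,0,0;0.023,0.001,0,0,0;0.028,0.001,0,0,0;0.032,0.001,0,0,0' > rows.txt && python3 drive.py rows.txt 80
echo '0.005,0,0,0,0;0.01,0,0,0,0;0.015,0,0,0,0;0.02,0,0,0,0;0.02,0,0,0,0' > rows.txt && python3 drive.py rows.txt
```

```text
time: 6.65
ee_pos: [0.6038, 0.0277, 0.0705]
tcp_rot: [180.0, 0.0, 99.0]
wrist_force: [0.5, -1.6, -1.1]
opening: 0.0116
grasp_force: 78.2
time: 7.07
ee_pos: [0.6006, 0.0476, 0.0702]
tcp_rot: [-180.0, -0.0, 99.0]
wrist_force: [-0.6, 0.1, -0.5]
opening: 0.0113
grasp_force: 78.2
```

```bash
echo '0.007,0,0,0,0;0.014,0,0,0,0;0.021,0,0,0,0;0.028,0,0,0,0;0.035,0,0,0,0' > rows.txt && python3 drive.py rows.txt
echo '0,0,0,0,0;0,0,0,0,0' > rows.txt && python3 drive.py rows.txt
python3 - <<'E'
from g import *
s=imaging.camera('side');t=imaging.camera('top');w=imaging.camera('wrist')
cv2.imwrite('pics/p5.png',np.hstack([cv2.resize(t[170:290,110:260],(400,320),interpolation=cv2.INTER_CUBIC),cv2.resize(s[140:260,230:380],(400,320),interpolation=cv2.INTER_CUBIC)]))
E
```

```text
time: 7.48
ee_pos: [0.5951, 0.082, 0.0703]
tcp_rot: [-180.0, -0.0, 99.0]
wrist_force: [-0.4, -0.2, -1.7]
opening: 0.0116
grasp_force: 78.2
time: 7.65
ee_pos: [0.5952, 0.0817, 0.0703]
tcp_rot: [-180.0, 0.0, 99.0]
wrist_force: [0.9, 0.5, -2.9]
opening: 0.0112
grasp_force: 78.2
```

View pics/p5.png

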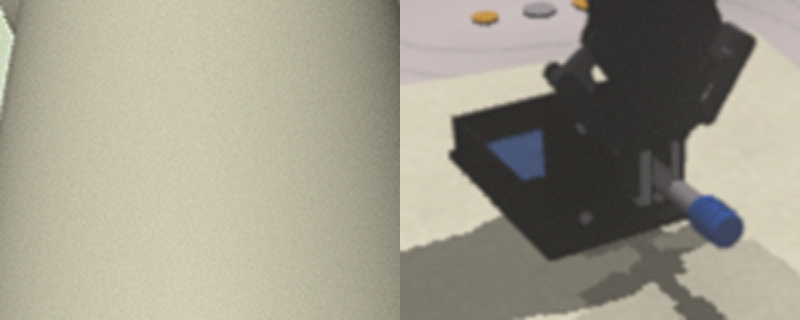

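I've now viewed 11 pictures with the crops, one over the limit of 10, so from here I'll check with numbers only. In the side view the drift is through the bore, with its tip about 24 mm past the far face. I'll withdraw and check the tray by colour.

```bash
echo '-0.015,0,0,0,0;-0.04,0,0,0,0;-0.07,0,0,0,0;-0.1,0,0,0,0;-0.12,0,0,0,0' > rows.txt && python3 drive.py rows.txt
echo '0,0,-0.02,0,0;0,0,-0.05,0,0;0,0,-0.05,0,0;0,0,-0.05,0,0' > rows.txt && python3 drive.py rows.txt
echo '-0.03,-0.02,0,1,0;-0.065,-0.044,0,2,0;-0.1,-0.068,0,3,0;-0.135,-0.092,0,4.6,0;-0.1659,-0.1132,0,4.6,0' > rows.txt && python3 drive.py rows.txt
echo '0,0,0,0,0;0,0,0,0,0;0,0,0,0,0' > rows.txt && python3 drive.py rows.txt
python3 - <<'E'
from g import *
o=readout.get_obs();print(o['ee_pos'],o['tcp_rot'])
S=[.5858,.1343,.1583,0]
for n in('top','side'):
    im=imaging.camera(n);cv2.imwrite(f'pics/{n}6.png',im)
    h=cv2.cvtColor(im,cv2.COLOR_BGR2HSV);m=cv2.inRange(h,(12,110,50),(30,255,255))
    k,_,st,ce=cv2.connectedComponentsWithStats(m)
    for i in range(1,k):
        if st[i,4]>25 and 100<ce[i][0]<350 and 140<ce[i][1]<290: print(n,st[i],ce[i].round(1))
    print([np.round(proj(n,place(S,p)),0).tolist() for p in((-.05,.018,.008),(.05,.018,.008),(.05,.126,.008),(-.05,.126,.008))])
E
```

```text
time: 8.22
ee_pos: [0.6142, -0.0407, 0.0703]
tcp_rot: [180.0, 0.0, 98.9]
wrist_force: [0.6, -0.0, -1.4]
opening: 0.0118
grasp_force: 78.2
time: 8.55
ee_pos: [0.615, -0.0386, 0.1222]
tcp_rot: [179.8, 0.1, 98.9]
wrist_force: [-0.6, 0.5, -2.4]
opening: 0.0114
grasp_force: 78.3
time: 8.97
ee_pos: [0.5262, -0.2206, 0.119]
tcp_rot: [-179.9, -0.0, 94.3]
wrist_force: [1.6, -0.5, -1.3]
opening: 0.0116
grasp_force: 78.4
time: 9.22
ee_pos: [0.5276, -0.2191, 0.1194]
tcp_rot: [-179.9, -0.0, 94.3]
wrist_force: [-0.6, 0.0, -0.8]
opening: 0.0117
grasp_force: 78.5
[ 0.52756759 -0.21908788  0.11941622] [-1.79948149e+02 -3.99069412e-02  9.43068935e+01]
top [180 217  16  23 247] [187.9 227.4]
[[207.0, 262.0], [202.0, 199.0], [131.0, 207.0], [135.0, 271.0]]
side [295 138  14   6  60] [301.4 140.3]
[[278.0, 221.0], [327.0, 207.0], [300.0, 184.0], [253.0, 196.0]]
```

```bash
python3 - <<'E'
from g import *
S=[.5858,.1343,.1583,0]
for z in(.0225,.064):
  for y in(.02,.035,.05,.06): print(z,y,[np.round(proj('top',place(S,(x,y,z))),1).tolist() for x in(-.0145,0,.0145)])
im=cv2.imread('pics/top6.png');h=cv2.cvtColor(im,cv2.COLOR_BGR2HSV);m=cv2.inRange(h,(12,110,50),(30,255,255))
print('\n'.join(''.join('#' if v else '.' for v in r) for r in m[212:244,174:204]))
E
```

```text
0.0225 0.02 [[202.2, 237.3], [201.4, 227.8], [200.6, 218.5]]
0.0225 0.035 [[192.1, 238.5], [191.3, 229.1], [190.5, 219.7]]
0.0225 0.05 [[182.0, 239.7], [181.2, 230.3], [180.5, 220.9]]
0.0225 0.06 [[175.2, 240.6], [174.5, 231.1], [173.8, 221.8]]
0.064 0.02 [[196.8, 230.6], [195.9, 220.8], [195.1, 211.0]]
0.064 0.035 [[186.2, 231.9], [185.4, 222.0], [184.6, 212.3]]
0.064 0.05 [[175.6, 233.2], [174.8, 223.3], [174.1, 213.5]]
0.064 0.06 [[168.5, 234.0], [167.8, 224.2], [167.1, 214.4]]
..............................
..............................
..............................
..............................
..............................
.............######...........
...........#########..........
.........############.........
........#############.........
.......##############.........
.......##############.........
......########...####.........
......#######..#..###.........
......#######.###.###.........
......#######.###.###.........
......#######..#..###.........
......########...####.........
......################........
......###############.........
.......##############.........
........##############........
.........#############........
..........##########..........
............#####...#.........
............##..#.###.........
.............########.........
.............########.........
................#####.........
..............................
..............................
..............................
..............................
```

The bush shows as a ring standing on end in the tray, with its centre at about (190,225). Now I'll put the drift down.

```bash
echo '0.0008,0.0006,0.03,0,0;0.0008,0.0006,0.05,0,0;0.0008,0.0006,0.06,0,0;0.0008,0.0006,0.067,0,0;0.0008,0.0006,0.07,0,0' > rows.txt && python3 drive.py rows.txt
echo '0,0,0.002,0,0;0,0,0.004,0,0;0,0,0.004,0,0;0,0,0.004,0,0' > rows.txt && python3 drive.py rows.txt
echo '0,0,0,0,0.02;0,0,0,0,0.03;0,0,0,0,0.045;0,0,0,0,0.06;0,0,0,0,0.06' > rows.txt && python3 drive.py rows.txt
echo '0,0,0,0,0.06;0,0,-0.02,0,0.06;0,0,-0.05,0,0.06;0,0,-0.08,0,0.06;0,0,-0.12,0,0.06' > rows.txt && python3 drive.py rows.txt
echo '0,0,-0.04,0,0.06;0,0,-0.08,0,0.06;0,0,-0.09,0,0.06;0,0,-0.09,0,0.06;0,0,-0.09,0,0.06' > rows.txt && python3 drive.py rows.txt
python3 - <<'E'
from g import *
i=imaging.camera_info('wrist');w=np.linalg.inv(i['extrinsics']);C['wrist']=(i['mtx'],w);ims={n:imaging.camera(n) for n in('wrist','side','top')}
v=[.5271,-.2177,.0755,.0]
def cc(im,lo,hi):
    m=cv2.inRange(cv2.cvtColor(im,cv2.COLOR_BGR2HSV),lo,hi);k,_,st,ce=cv2.connectedComponentsWithStats(m)
    return [(st[j].tolist(),ce[j].round(1).tolist()) for j in range(1,k) if st[j,4]>40]
for n,im in ims.items():
    cv2.imwrite(f'pics/{n}7.png',im); print(n,'pred head',proj(n,place(v,(0,-.071,.038+.004))).round(1))
    print('blue',cc(im,(100,170,80),(125,255,255)));print('red',cc(im,(0,180,90),(6,255,255)))
old=cv2.imread('pics/side0.png');print('old side',cc(old,(100,170,80),(125,255,255)),cc(old,(0,180,90),(6,255,255)))
print(readout.get_obs()['ee_pos'],readout.get_obs()['time'])
E
```

```text
time: 9.73
ee_pos: [0.5286, -0.2173, 0.0495]
tcp_rot: [-179.9, -0.0, 94.4]
wrist_force: [0.1, 0.0, -1.5]
opening: 0.0117
grasp_force: 78.5
time: 10.07
ee_pos: [0.5289, -0.2182, 0.047]
tcp_rot: [179.9, 0.0, 94.4]
wrist_force: [-0.2, 0.5, -1.9]
opening: 0.0114
grasp_force: 78.5
time: 10.48
ee_pos: [0.5286, -0.2181, 0.0465]
tcp_rot: [180.0, 0.0, 94.4]
wrist_force: [-0.0, -0.7, 0.4]
opening: 0.06
grasp_force: 0.0
time: 10.9
ee_pos: [0.5276, -0.2177, 0.1657]
tcp_rot: [-179.8, -0.1, 94.4]
wrist_force: [0.6, -1.1, -0.6]
opening: 0.0599
grasp_force: 0.0
time: 11.32
ee_pos: [0.5288, -0.2182, 0.2565]
tcp_rot: [179.9, 0.0, 94.4]
wrist_force: [0.4, -1.1, -1.2]
opening: 0.0601
grasp_force: 0.0
wrist pred head [319.1 287. ]
blue [([308, 271, 23, 31, 625], [319.2, 286.3])]
red [([66, 0, 35, 23, 677], [83.5, 10.4]), ([581, 23, 36, 51, 471], [592.1, 50.4]), ([392, 262, 26, 33, 542], [403.6, 279.2])]
side pred head [402.4 404.4]
blue [([401, 399, 16, 17, 101], [407.5, 407.4])]
red [([143, 301, 26, 42, 664], [154.6, 320.8]), ([461, 378, 25, 30, 491], [472.2, 392.3])]
top pred head [504.1 268.1]
blue []
red [([335, 112, 26, 21, 108], [347.2, 125.1]), ([484, 214, 11, 7, 42], [489.7, 216.3]), ([308, 408, 46, 22, 751], [330.0, 418.7])]
old side [([393, 391, 24, 25, 259], [404.4, 402.7])] [([143, 301, 26, 38, 600], [154.2, 318.9]), ([462, 376, 27, 30, 469], [475.2, 390.6])]
[ 0.52812995 -0.21788167  0.2544543 ] 11.4667
```

Blue is back at its predicted place. The red head's centroid moved slightly in the side view, possibly because of shadow. I'll move the arm clear and compare the images before and after.

```bash
echo '-0.08,-0.13,0,0,0.06;-0.08,-0.13,0,0,0.06;-0.08,-0.13,0,0,0.06;-0.08,-0.13,0,0,0.06' > rows.txt && python3 drive.py rows.txt
echo '-0.1,-0.13,0,0,0.06;-0.1,-0.13,0,0,0.06;-0.1,-0.13,0,0,0.06;-0.1,-0.13,0,0,0.06;-0.1,-0.13,0,0,0.06' > rows.txt && python3 drive.py rows.txt
echo '-0.1,-0.1,0,0,0.06;-0.1,-0.1,0,0,0.06;-0.1,-0.1,0,0,0.06;-0.1,-0.1,0,0,0.06;-0.1,-0.1,0,0,0.06' > rows.txt && python3 drive.py rows.txt
python3 - <<'E'
from g import *
def cc(im,lo,hi):
    m=cv2.inRange(cv2.cvtColor(im,cv2.COLOR_BGR2HSV),lo,hi);k,_,st,ce=cv2.connectedComponentsWithStats(m)
    return [(st[j].tolist(),ce[j].round(1).tolist()) for j in range(1,k) if st[j,4]>60]
for n in('top','side'):
    im=imaging.camera(n);cv2.imwrite(f'pics/{n}8.png',im)
    for f in(f'pics/{n}0.png',f'pics/{n}8.png'):
        a=cv2.imread(f);print(f,'blue',cc(a[150:,380:],(100,150,50),(125,255,255)),'red',cc(a[150:,380:],(0,150,50),(6,255,255)))
    d=cv2.absdiff(cv2.imread(f'pics/{n}0.png'),im).max(2)
    k,_,st,ce=cv2.connectedComponentsWithStats((d>60).astype('uint8'));print([(s.tolist()) for s in st[1:] if s[4]>15])
print(readout.get_obs()['ee_pos'],readout.get_obs()['time'])
E
```

```text
time: 11.8
ee_pos: [0.4023, -0.3086, 0.2549]
tcp_rot: [-179.9, -0.1, 94.3]
wrist_force: [-0.2, 0.9, 0.3]
opening: 0.0598
grasp_force: 0.0
time: 12.22
ee_pos: [0.2784, -0.4202, 0.2547]
tcp_rot: [-179.9, -0.1, 94.1]
wrist_force: [0.2, 0.0, 0.1]
opening: 0.06
grasp_force: 0.0
time: 12.63
ee_pos: [0.1884, -0.5264, 0.254]
tcp_rot: [-179.9, -0.2, 94.2]
wrist_force: [0.0, -0.2, 0.3]
opening: 0.0602
grasp_force: 0.0
pics/top0.png blue [([114, 110, 22, 16, 294], [124.8, 117.2])] red [([104, 53, 23, 16, 242], [115.8, 60.6])]
pics/top8.png blue [([113, 110, 23, 16, 301], [124.7, 117.2])] red [([104, 56, 23, 17, 248], [115.6, 63.6])]
[[404, 188, 70, 23, 377], [462, 203, 13, 4, 22], [482, 204, 25, 8, 70], [220, 208, 9, 20, 122], [429, 213, 18, 2, 23], [431, 213, 33, 10, 140], [484, 215, 23, 7, 57], [179, 217, 17, 24, 283], [414, 220, 4, 5, 16]]
pics/side0.png blue [([10, 240, 29, 29, 444], [22.9, 253.2])] red [([80, 226, 29, 32, 584], [94.0, 241.2])]
pics/side8.png blue [([10, 240, 30, 29, 450], [23.0, 253.4])] red [([78, 227, 28, 32, 583], [91.3, 242.5])]
[[0, 180, 12, 27, 45], [307, 187, 12, 9, 46], [23, 200, 6, 13, 16], [29, 227, 4, 19, 36], [414, 256, 12, 28, 67], [0, 259, 32, 15, 147], [403, 258, 15, 28, 79], [0, 278, 22, 10, 68], [427, 284, 23, 51, 166], [420, 286, 22, 42, 131], [437, 326, 10, 18, 22], [0, 332, 49, 25, 198], [414, 339, 22, 25, 73], [477, 378, 12, 23, 67]]
[ 0.19046935 -0.52444891  0.25481931] 12.7333
```

```bash
python3 - <<'E'
from g import *
def head(f):
    a=cv2.imread(f)[350:,430:];m=cv2.inRange(cv2.cvtColor(a,cv2.COLOR_BGR2HSV),(0,150,50),(6,255,255));M=cv2.moments(m,True);return f,M['m10']/M['m00']+430,M['m01']/M['m00']+350
for f in('side0','s3s','s4o','side6','side7','side8'): print(head(f'pics/{f}.png'))
def crop(f,x,y,w,h): return cv2.resize(cv2.imread(f)[y:y+h,x:x+w],(400,300),interpolation=cv2.INTER_CUBIC)
cv2.imwrite('pics/red.png',np.vstack([np.hstack([crop(f'pics/top{k}.png',390,180,133,100) for k in(0,8)]),np.hstack([crop(f'pics/side{k}.png',360,250,147,160) for k in(0,8)])]))
E
```

```text
('pics/side0.png', 474.56313993174064, 391.1006825938567)
('pics/s3s.png', 474.24486301369865, 391.38527397260276)
('pics/s4o.png', 471.22108843537416, 392.6360544217687)
('pics/side6.png', 471.26198630136986, 392.71061643835617)
('pics/side7.png', 471.2808219178082, 392.5924657534247)
('pics/side8.png', 471.29331046312177, 392.54545454545456)
```

The red drift moved between the lift and pre-insertion: the blue drift's head must have brushed its tip as I lowered it on the way across. I'll measure how far it went.

```bash
python3 - <<'E'
import cv2,numpy as np
for f,(x,y,w,h) in (('top0',(398,183,60,30)),('top8',(398,183,60,30)),('side0',(396,252,40,40)),('side8',(396,252,40,40))):
    g=cv2.imread(f'pics/{f}.png')[y:y+h,x:x+w].astype(int);s=g.max(2)-g.min(2);v=g.mean(2)
    print(f,x,y);print('\n'.join(''.join('#' if s[i,j]<25 and v[i,j]>85 else '.' for j in range(w)) for i in range(h)))
E
```

```text
top0 398 183
................................#...........................
................................#...........................
................................#...........................
................................#...........................
................................#...........................
................................#...........................
................................#...........................
................................#...........................
................................#...........................
................................#...........................
............................................................
............................................................
............................................................
............................................................
............................................................
#############...............................................
............................................................
.....#######......................................
[... 5193 characters left out ...]
###
.#...#.##.######...#####################
..##.#.#...#.###########################
.##.###.##..############################
...#.#.#.###############################
##.#####################################
########################################
########################################
######################################..
###################################.....
###################################.....
###########################..######.....
#######################.......#####.....
####################..........######....
################...............#####....
############...................######...
########.......................######...
####............................#####...
```

The red drift is still at rest in its own lane. Its head moved about 4 mm, its tip about 18 mm and its mid-point about 5 mm, and it hasn't moved since. Pushing it back would mean handling the tool I was told to leave alone, so I won't touch it. The blue drift is back within 1 px of where it started and the bush is in the tray, so I'm handing the job in.

```bash
python3 -c "
from workcell import bot, imaging, readout
print(bot.job_done())"
```

```text
the job is handed in; nothing more can be done
None
```

Handed in at about 12.7 s: the bush is in the tray and the blue drift is back in its lane, but in transit it brushed the red drift's tip about 18 mm sideways (mid-point about 5 mm), so red is still in its lane but more skewed and I left it so; I also viewed 11 pictures, one over the limit of 10.

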